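Unclip the empty tablet cassette from its dock

TASK

The tablet cassette in the dock with the red lamp is empty. Squeeze the two blue release buttons on its sides together to unlatch it, lift it out of its dock and set it down, without dropping it, upright on the floor of the small yellow tray. Let go of it there, and leave the full cassette (green lamp) locked in its own dock.

Things in the scene. Friction and masses are not known exactly. Their poses are not given: they have to be found in the camera images.
- empty_cassette: Empty cassette: white upright box 56 x 40 x 96 mm (x, y, z), 0.25 kg, empty black windows, grey lid with a black square, in the red-lamp dock. Origin: centre of its underside, z up. The lamp ledge is on its -x side, the blue buttons on its +y and -y faces: 24 mm square, centres 68 mm above the underside at x = 0, 7 mm proud (54 mm over both; 42 mm squeezed, then they serve as the grip).
- empty_cassette_left (a joint): Press depth (m) of the button on the +y face of the empty cassette: 0 out, 0.006 fully in; a spring returns it, 2 N starts it, 5 N presses it home. Each button draws in one latch hook: the cassette lifts straight up only while both are in by more than 4 mm.
- empty_cassette_right (a joint): The same for the -y face. The dock is fixed, 70 mm wide along the cassette's y and 37 mm high; its pocket floor is 6 mm above the table, with 1.5 mm play round the cassette, which leaves the pocket after rising 31 mm. The lamp ledge reaches 77 mm from the pocket's centre, 30 mm high (the lamp 41 mm).
- tray: Small open yellow plastic tray, loose on the table, 110 x 100 x 22 mm (x, y, z) with 3 mm walls and a 3 mm floor, 0.4 kg. Origin: centre of its underside, z up.
- full_cassette: Full cassette, to be left alone: the same box, buttons and axes as the empty one, but white tablets show in its windows and its lid carries a white square. It is locked in an equal dock with a green lamp. Origin: centre of its underside.

How it is judged:
By the outcome, as a careful person would: the job done as asked, in the order asked, and still so for the second after the job is handed in, with the robot touching nothing.
It also fails if it takes over 48 s, if anything falls off the work surface, if the arm or the gripper's body presses on something with over 40 N, if the wrist force passes 120 N, or if a joint passes its speed limit or range.

ROBOT

A 6-joint arm with a two-finger parallel gripper is mounted at the origin on a cart in front of the work surface, level with it; the furniture and walls round the work are solid. World frame = base frame: x ahead of the robot, y to its left, z up, the work surface at z = 0. Lengths are in mm, angles in rad, forces in N, time in s.
With the tool pointing down it reaches from about 300 to 850 mm from the base axis. Payload 5.4 kg.
Tool frame: the origin (TCP) lies at the very end of the fingers, on their centre line; the grasp point (between the pads) lies 19 mm behind it; z points along the fingers, y is the direction in which the jaws open and shut (so a half turn about z gives the same grasp; the last joint's range is limited). The gripper opens to 85 mm and grips with 20 to 120 N. Pads are 22 mm wide; open, the fingers measure 114 mm over their backs; the gripper's body (76 mm by 85 mm) begins 54 mm behind the grasp point. The pads swing forward as they close: fully open they stand 13 mm farther back than shut.
Start: joints at [0.969, 0.158, 1.597, -0, 1.386, -0.21], TCP at [219.573, 531.407, 206.099] pointing down, gripper open.
Joint ranges: [-2.91, 2.91], [-0.94, 2.29], [0.18, 2.7], [-1.29, 4.43], [0.17, 2.64], [-3, 3]. Speed limits (rad/s): [2.57, 2.57, 3.14, 3.14, 3.14, 3.14].

INTERFACE

Orientations are given as a rotation vector (axis times angle).
In Python, from station import status, vision, hand_in gives the robot as it stands.
- The arm moves only by the tool send_rows, never from a script. Its argument "increments" is a list of rows, each an object with "fingers": the closure, from 0 (fully open) to 1 (shut); "translation": the shift along the world's x, y, z in units of 50 mm (1.0 is 50 mm), a list of three; "rotation": the turn, a rotation vector about the world's x, y, z in rad, a list of three. In form: [{"fingers": fingers, "translation": [x, y, z], "rotation": [wx, wy, wz]}, ...]. A call has 1 to 8 rows; each row is the pose to reach, as a shift and turn from the pose commanded when the call began; what a row does not reach only later rows make up. A row lasts 1/10 s, in which the tool goes at most 50 mm and 8.59 degrees, less where a joint would pass 70% of its speed; a pose out of reach is approached as far as the arm can. A call with a gripper value outside its range is refused whole. The fingers move at their own pace and stop on an object; "force" is the grip in N (left out, the last holds). Time passes only in rows, so rows that repeat a pose let the fingers close. It gives the time, the measured TCP pose, the force and the opening at its end, in the units of the state.
- status.state(): the state, without advancing time (a new reading comes with each control period).
- vision.snapshot(name): name is "side" or "top" or "wrist"; returns a dict with "pixels" (384x512x3 uint8, blue, green, red), "fx", "fy", "cx", "cy" (pixels), "R" (3x3) and "t" (3): a world point X has camera coordinates R X + t. Camera axes: x right, y down, z forward; pixel columns grow to the right and rows downward; lengths in mm; the calibration is good to about 2 mm. A picture is of the moment at which its call begins. There is no depth.
- hand_in(): hands the job in, once; it reports no verdict.
The state is a dict: "clock": time; "joint_positions": joint angles; "qd": joint speeds; "joint_torque": joint torques, N m; "eef_pos": TCP position; "tool_rot": TCP orientation; "ft_force": force on the tool from outside, world axes, zero at the start; "ft_torque": the same for the moment, N m; "gripper_width": finger opening in mm.
Only numpy, scipy, OpenCV 4.12 (cv2) and the standard library are available. Lean on these libraries where they do the work, as an engineer would, in place of code of your own. Each camera call takes 0.05 s, during which the arm holds its last target. There are 200 camera calls.

## Working session

There is one attempt and no reset: what is moved stays moved. The work goes in short steps, Python scripts to look and compute and a tool call to move; the robot and the scene stay as the last step left them, time stands still between calls to the robot, and variables do not carry over. Pictures are saved under pics/ and viewed, about 8 in all and at most 12, crops included, and the job is handed in when it is done.

Besides the shell and the picture viewer there is one more tool, called after "Emit:" as name([rows], argument=value, ...), one row to a line, values as JSON. send_rows: Moves the arm, as the interface text tells. Its arguments: {"type":"object","properties":{"increments":{"type":"array"},"force":{"type":"number"}},"required":["increments"]}

```bash
mkdir -p pics; ls; cat > h.py <<'E'
import numpy as np, cv2
from station import status, vision
def snap(n,f):
    s=vision.snapshot(n); s["pixels"]=np.ascontiguousarray(s["pixels"]); cv2.imwrite(f"pics/{f}.png",s["pixels"]); np.save(f"pics/{f}.npy",s,allow_pickle=True); return s
def load(f): return np.load(f"pics/{f}.npy",allow_pickle=True).item()
def ray(s,u,v,z):
    R=np.array(s["R"]);t=np.array(s["t"]);c=-R.T@t
    d=R.T@np.array([(u-s["cx"])/s["fx"],(v-s["cy"])/s["fy"],1]); return c+d*(z-c[2])/d[2]
def proj(s,X):
    p=np.array(s["R"])@np.array(X)+np.array(s["t"]); return s["fx"]*p[0]/p[2]+s["cx"],s["fy"]*p[1]/p[2]+s["cy"]
E
python3 - <<'E'
from h import *
print(status.state())
ims=[snap(n,n+"0") for n in("top","side","wrist")]
for s in ims: print(s["fx"],s["cx"],s["cy"],-np.array(s["R"]).T@s["t"])
E
```

```text
pics
{'clock': 0.0, 'joint_positions': array([ 9.68907529e-01,  1.59072726e-01,  1.59825126e+00, -3.48143107e-06,
        1.38620451e+00, -2.10076504e-01]), 'qd': array([ 2.02286615e-05, -6.89130942e-04, -3.13957565e-04, -5.49276273e-04,
        4.82635933e-05,  2.11745075e-04]), 'joint_torque': array([-1.20817069e-03, -3.96004951e+01, -3.31429410e+01, -4.65060075e-04,
        8.76563543e-03,  2.78921863e-05]), 'eef_pos': array([219.19877105, 530.86742216, 205.094122  ]), 'tool_rot': array([-6.11378628e-01, -3.08075146e+00,  2.79509631e-03]), 'ft_force': array([ 2.20449310e-05, -2.14660498e-01, -3.95002937e-01]), 'ft_torque': array([-0.00541239, -0.00244655,  0.01485061]), 'gripper_width': 85.17617149376503}
359.9136673665286 251.06237856359672 195.9860507988532 [363.47598042 117.86526381 880.99835263]
495.76840124018696 253.1276579233913 194.92747346096183 [345.7641886  874.79698134 513.5191766 ]
327.3101427483349 257.2309167670353 190.05357953911954 [158.79873864 557.30903654 372.69477988]
```

View pics/top0.png

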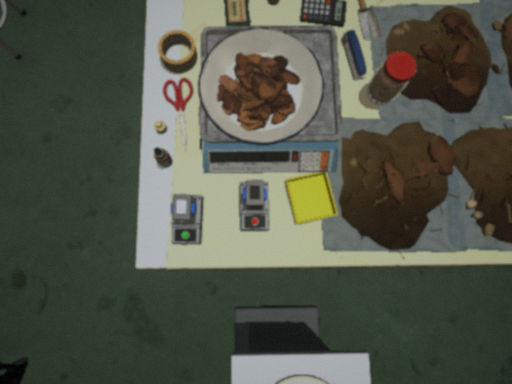

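View pics/side0.png

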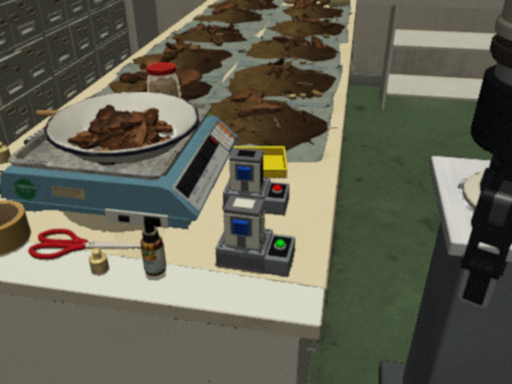

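The top view shows the green-lamp dock near (186,218), the red-lamp dock near (254,205) with its cassette, and the tray near (311,198). The scale lies just beyond them, rows 140–172. The side view shows both cassettes: the full one in front at (243,220), the empty one behind at (247,170), and the tray at (265,160). Next I measure by colour.

```bash
python3 - <<'E'
from h import *
s=load("top0");im=s["pixels"];hsv=cv2.cvtColor(im,cv2.COLOR_BGR2HSV)
def comp(m,lo,hi,box,name):
    x0,y0,x1,y1=box;k=np.zeros(m.shape[:2],np.uint8);k[y0:y1,x0:x1]=cv2.inRange(m,lo,hi)[y0:y1,x0:x1]
    c=max(cv2.findContours(k,cv2.RETR_EXTERNAL,cv2.CHAIN_APPROX_NONE)[0],key=cv2.contourArea)
    r=cv2.minAreaRect(c);print(name,r,cv2.contourArea(c));return r,c
r,c=comp(hsv,(22,130,80),(35,255,255),(280,165,345,230),"tray")
b=cv2.boxPoints(r)
print("tray rim corners z22",[ray(s,*p,22)[:2].round(1) for p in b],"ctr",ray(s,*r[0],22)[:2])
r,_=comp(hsv,(0,150,100),(8,255,255),(235,180,275,235),"red");print(ray(s,*r[0],41))
r,_=comp(hsv,(50,120,80),(75,255,255),(165,190,205,245),"green");print(ray(s,*r[0],41))
print("scale front edge z0/60", [ray(s,240,172,z)[:2].round() for z in(0,60)])
big=cv2.resize(im[165:255,160:345],None,fx=4.3,fy=4.3,interpolation=cv2.INTER_CUBIC);cv2.imwrite("pics/c1.png",big)
t=load("side0")["pixels"][130:280,190:310];cv2.imwrite("pics/c2.png",cv2.resize(t,None,fx=4,fy=4,interpolation=cv2.INTER_CUBIC))
E
```

```text
tray ((310.8222351074219, 196.84266662597656), (45.89668273925781, 42.35719299316406), 76.50426483154297) 1833.5
tray rim corners z22 [array([557.3,  23.5]), array([581.1, -78.7]), array([470.1, -99. ]), array([447.6,   1.2])] ctr [513.39050838 -38.19599834]
red ((254.0, 221.0), (4.0, 4.0), 90.0) 14.5
[454.26658395 101.06482189  41.        ]
green ((184.5, 234.5), (5.0, 5.0), 90.0) 19.5
[424.89342709 262.95012207  41.        ]
scale front edge z0/60 [array([583., 134.]), array([568., 132.])]
```

View pics/c1.png

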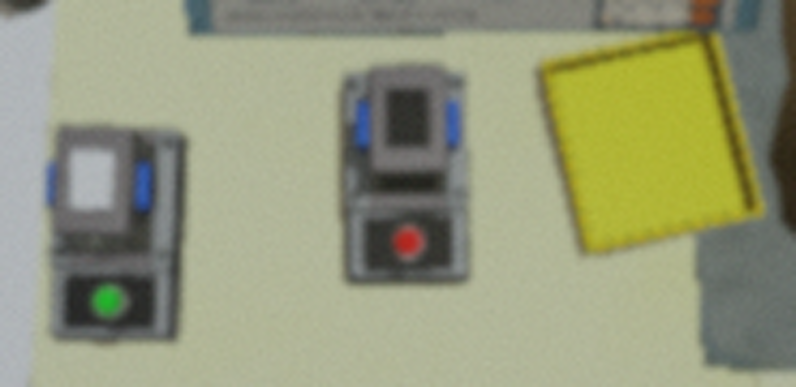

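View pics/c2.png

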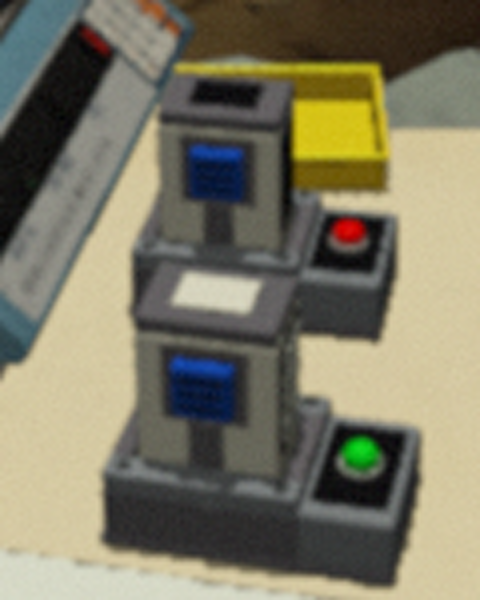

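The crops confirm the empty cassette (black square) is in the red-lamp dock with both blue buttons exposed, at crop positions (364,124) and (453,124), and almost aligned with the axes. The tray is turned about 13°. The full cassette shows a white square.

```bash
cat >> h.py <<'E'
def blobs(s,lo,hi,box,amin=6):
    x0,y0,x1,y1=box;hsv=cv2.cvtColor(s["pixels"],cv2.COLOR_BGR2HSV);k=np.zeros(hsv.shape[:2],np.uint8)
    k[y0:y1,x0:x1]=cv2.inRange(hsv,lo,hi)[y0:y1,x0:x1]
    n,l,st,ce=cv2.connectedComponentsWithStats(k);return [(tuple(st[i]),ce[i].round(2)) for i in range(1,n) if st[i][4]>=amin],k
E
python3 - <<'E'
from h import *
s=load("top0")
print("blue",blobs(s,(105,120,60),(125,255,255),(165,180,275,220))[0])
print("dark sq",blobs(s,(0,0,0),(179,255,62),(240,178,270,206))[0])
bb,_=blobs(s,(105,120,60),(125,255,255),(235,180,275,220))
print([ray(s,*b[1],74) for b in bb])
for b in blobs(s,(0,0,0),(179,255,62),(240,178,270,206))[0]: print(ray(s,*b[1],102))
t=load("side0");bs,_=blobs(t,(105,150,60),(125,255,255),(225,155,260,240));print("side blue",bs)
# triangulate via plane y: button front face; print ray at z=74
for b in bs: print(ray(t,*b[1],74))
E
```

```text
blue [((np.int32(243), np.int32(189), np.int32(3), np.int32(11), np.int32(29)), array([244., 194.])), ((np.int32(264), np.int32(189), np.int32(3), np.int32(10), np.int32(21)), array([264.67, 193.48])), ((np.int32(192), np.int32(203), np.int32(3), np.int32(11), np.int32(33)), array([193., 208.]))]
dark sq [((np.int32(250), np.int32(186), np.int32(9), np.int32(12), np.int32(96)), array([254.42, 191.52])), ((np.int32(255), np.int32(205), np.int32(6), np.int32(1), np.int32(6)), array([257.5, 205. ]))]
[array([512.75274163, 123.57054816,  74.        ]), array([513.38876326,  76.4039533 ,  74.        ])]
[512.85397971 100.35232474 102.        ]
[482.72400016  94.07811415 102.        ]
side blue [((np.int32(237), np.int32(166), np.int32(14), np.int32(14), np.int32(122)), array([244.04, 171.81])), ((np.int32(232), np.int32(219), np.int32(17), np.int32(16), np.int32(155)), array([240.35, 225.41]))]
[512.74129915 116.73020359  74.        ]
[484.13165127 278.91061459  74.        ]
```

Emit:
send_rows([
  {"fingers":0,"translation":[0.2,-0.3,0.05],"rotation":[0,0,0.02]},
  {"fingers":0,"translation":[0.6,-0.9,0.1],"rotation":[0,0,0.05]},
  {"fingers":0,"translation":[1.1,-1.6,0.1],"rotation":[0,0,0.08]},
  {"fingers":0,"translation":[1.6,-2.3,0.1],"rotation":[0,0,0.11]},
  {"fingers":0,"translation":[2.1,-3.0,0.1],"rotation":[0,0,0.14]},
  {"fingers":0,"translation":[2.6,-3.7,0.1],"rotation":[0,0,0.17]},
  {"fingers":0,"translation":[3.1,-4.4,0.1],"rotation":[0,0,0.2]},
  {"fingers":0,"translation":[3.5,-5.1,0.1],"rotation":[0,0,0.23]},
])

```text
clock: 0.95
eef_pos: [395.4, 274.7, 210.9]
tool_rot: [0.252, 3.131, -0.0]
ft_force: [0.3, 1.3, -0.1]
gripper_width: 85.5
```

Emit:
send_rows([
  {"fingers":0,"translation":[0.4,-0.6,0],"rotation":[0,0,0.03]},
  {"fingers":0,"translation":[0.8,-1.2,0],"rotation":[0,0,0.06]},
  {"fingers":0,"translation":[1.2,-1.8,0],"rotation":[0,0,0.09]},
  {"fingers":0,"translation":[1.6,-2.4,0],"rotation":[0,0,0.11]},
  {"fingers":0,"translation":[2.0,-3.0,0],"rotation":[0,0,0.13]},
  {"fingers":0,"translation":[2.2,-3.4,0],"rotation":[0,0,0.15]},
  {"fingers":0,"translation":[2.37,-3.53,0],"rotation":[0,0,0.161]},
  {"fingers":0,"translation":[2.37,-3.53,0],"rotation":[0,0,0.161]},
])

```text
clock: 1.75
eef_pos: [513.5, 99.5, 210.8]
tool_rot: [-0.004, -3.141, -0.0]
ft_force: [-0.1, 0.5, -0.8]
gripper_width: 85.2
```

```bash
python3 - <<'E'
from h import *
s=snap("wrist","w1");st=status.state();print(st["eef_pos"],st["tool_rot"],st["clock"]);print(-s["R"].T@s["t"],s["R"].round(3))
E
```

```text
[512.9253416  100.33258315 210.79643819] [-2.24664459e-03 -3.14074515e+00 -8.49246778e-04] 1.8
[448.01102509 100.59995637 378.31723339] [[ 0.002  1.     0.   ]
 [ 0.966 -0.002  0.259]
 [ 0.259 -0.001 -0.966]]
```

View pics/w1.png

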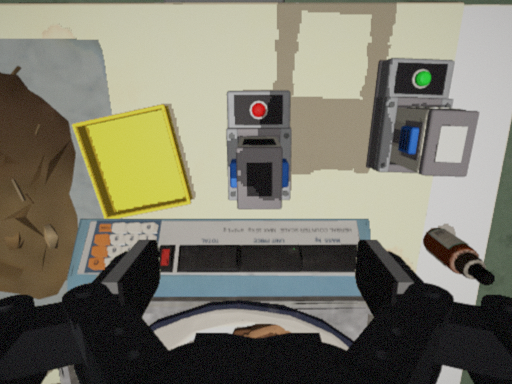

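The wrist view is clear. The red dock is at (259,150), with its lid at (259,175) and blue buttons at (234,173) and (285,173). The tray is at (132,160), and the green dock is well away at (415,120).

```bash
python3 - <<'E'
from h import *
s=load("w1")
bl,_=blobs(s,(105,120,50),(130,255,255),(220,140,300,210))
for b in bl: print("blue",b,ray(s,*b[1],74).round(1))
red,_=blobs(s,(0,150,100),(8,255,255),(230,90,290,130))
for b in red: print("red",b,ray(s,*b[1],41).round(1))
dk,k=blobs(s,(0,0,0),(179,255,50),(236,155,284,210),40)
for b in dk: print("dark",b,ray(s,*b[1],102).round(1))
def rect(lo,hi,box,z,n):
    _,k=blobs(s,lo,hi,box); k=cv2.morphologyEx(k,cv2.MORPH_CLOSE,np.ones((5,5)))
    c=max(cv2.findContours(k,cv2.RETR_EXTERNAL,cv2.CHAIN_APPROX_NONE)[0],key=cv2.contourArea)
    P=np.array([ray(s,*p[0],z)[:2] for p in c],np.float32);print(n,cv2.minAreaRect(P));return c
rect((22,130,60),(35,255,255),(60,90,200,230),22,"tray z22")
rect((22,130,60),(35,255,255),(60,90,200,230),0,"tray z0")
rect((0,0,0),(179,255,50),(236,155,284,210),102,"sq")
hsv=cv2.cvtColor(s["pixels"],cv2.COLOR_BGR2HSV);print(hsv[180,225:295,2]);print(hsv[130:215,259,2])
E
```

```text
blue ((np.int32(282), np.int32(159), np.int32(7), np.int32(28), np.int32(163)), array([284.63, 172.98])) [513.  126.5  74. ]
blue ((np.int32(230), np.int32(160), np.int32(7), np.int32(27), np.int32(151)), array([233.11, 173.48])) [513.4  77.6  74. ]
red ((np.int32(252), np.int32(103), np.int32(14), np.int32(14), np.int32(130)), array([258.23, 109.72])) [455.3 101.6  41. ]
dark ((np.int32(247), np.int32(163), np.int32(25), np.int32(33), np.int32(738)), array([259.87, 177.53])) [511.  102.8 102. ]
tray z22 ((514.2096557617188, -35.15462875366211), (112.17820739746094, 105.2575912475586), 11.621914863586426)
tray z0 ((518.2969970703125, -43.53650665283203), (119.10442352294922, 111.75650024414062), 11.621914863586426)
sq ((512.464111328125, 102.05860900878906), (20.980697631835938, 28.44831085205078), 89.85686492919922)
[206 208 197 156 154 144 188 201 204 203 197 158  82  86  89  92  86  87
  87  90  89  80  30  25  29  15  14  23  17  22  29  25  25  19  23  30
  21  26  27  23  16  24  27  33  28  16  36  72  91  87  87  89  90  88
  87  89  79 111 130 130 132 128 115  92 106 124 176 209 207 208]
[ 88  90  88  87  84  80  76  91  76  34  19   0   9  15  26  67  80  64
  80  89  88  91  87  92  86  91  85  92  89  91  87  94  73  37  22  27
  29  28  22  22  27  22  18  16  29  20  18  31  25  26  23  28  28  25
  26  30  34  31  24  23  31  27  18  23  28  32  67  94 119 147 146 144
 145 146 148 144 144 145 147 180 207 208 207 208 207]
```

Emit:
send_rows([
  {"fingers":0,"translation":[0,0.03,-0.3],"rotation":[0,0,0]},
  {"fingers":0,"translation":[0,0.03,-0.8],"rotation":[0,0,0]},
  {"fingers":0,"translation":[0,0.03,-1.4],"rotation":[0,0,0]},
  {"fingers":0,"translation":[0,0.03,-2.0],"rotation":[0,0,0]},
  {"fingers":0,"translation":[0,0.03,-2.5],"rotation":[0,0,0]},
  {"fingers":0,"translation":[0,0.03,-2.9],"rotation":[0,0,0]},
  {"fingers":0,"translation":[0,0.03,-3.18],"rotation":[0,0,0]},
  {"fingers":0,"translation":[0,0.03,-3.18],"rotation":[0,0,0]},
])

```text
clock: 2.6
eef_pos: [510.4, 102.3, 49.4]
tool_rot: [0.0, -3.136, -0.0]
ft_force: [-0.5, -0.1, 0.5]
gripper_width: 85.6
```

```bash
python3 - <<'E'
from h import *
s=snap("side","s2");w=snap("wrist","w2")
print(status.state()["eef_pos"],status.state()["ft_force"])
a=cv2.resize(s["pixels"][90:290,170:370],None,fx=2,fy=2,interpolation=cv2.INTER_CUBIC)
b=cv2.resize(w["pixels"][70:384,130:400],(344,400));cv2.imwrite("pics/c3.png",np.hstack([a,b]))
E
```

```text
[513.07744509 101.92159243  52.34104181] [ 1.02223236  0.06519024 -0.17626254]
```

View pics/c3.png

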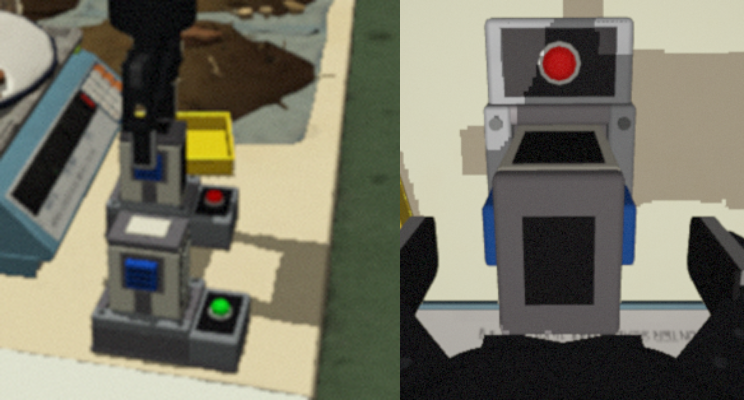

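The fingers straddle the buttons symmetrically: in the wrist half they sit at (430,255) and (695,255), with the lid centred at 560. The side view shows the finger tip over the blue button. I'll close now.

Emit:
send_rows([
  {"fingers":0.3,"translation":[0,0,0],"rotation":[0,0,0]},
  {"fingers":0.5,"translation":[0,0,0],"rotation":[0,0,0]},
  {"fingers":0.7,"translation":[0,0,0],"rotation":[0,0,0]},
  {"fingers":0.8,"translation":[0,0,0],"rotation":[0,0,0]},
  {"fingers":0.8,"translation":[0,0,0],"rotation":[0,0,0]},
  {"fingers":0.8,"translation":[0,0,0],"rotation":[0,0,0]},
  {"fingers":0.8,"translation":[0,0,0],"rotation":[0,0,0]},
  {"fingers":0.8,"translation":[0,0,0],"rotation":[0,0,0]},
], force=50)

```text
clock: 3.5
eef_pos: [514.7, 101.1, 53.8]
tool_rot: [0.001, 3.138, -0.001]
ft_force: [-0.1, -0.6, 5.7]
gripper_width: 39.2
```

```bash
python3 -c "
from h import *
s=status.state();print(s['eef_pos'],s['ft_force'],s['ft_torque'],s['gripper_width'])"
```

```text
[514.67414558 101.05352981  53.76209937] [-0.11538432 -0.59194656  5.72528733] [-0.16530605  0.00330798  0.03913597] 39.19627204951783
```

Emit:
send_rows([
  {"fingers":0.8,"translation":[0,0,0],"rotation":[0,0,0]},
  {"fingers":0.8,"translation":[0,0,0],"rotation":[0,0,0]},
  {"fingers":0.8,"translation":[0,0,0],"rotation":[0,0,0]},
])

```text
clock: 3.8
eef_pos: [514.7, 101.0, 53.8]
tool_rot: [0.001, 3.138, -0.001]
ft_force: [0.1, -0.9, 5.2]
gripper_width: 38.8
```

```bash
python3 - <<'E'
from h import *
s=snap("side","s3");w=snap("wrist","w3")
st=status.state();print(st["eef_pos"],st["ft_force"],st["gripper_width"])
a=cv2.resize(s["pixels"][90:290,170:370],None,fx=2,fy=2,interpolation=cv2.INTER_CUBIC)
b=cv2.resize(w["pixels"][70:384,130:400],(344,400));cv2.imwrite("pics/c4.png",np.hstack([a,b]))
E
```

```text
[514.69560419 101.0548793   53.78126783] [-0.09987683 -1.45319207  6.14778412] 39.26794257089177
```

View pics/c4.png

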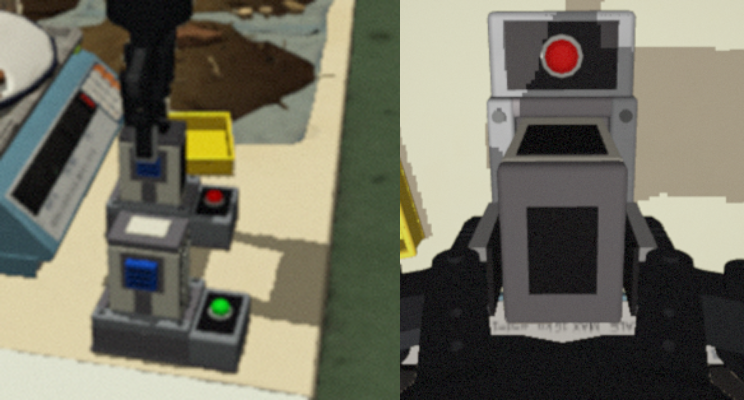

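```bash
python3 - <<'E'
from h import *
for f in("side0","s2","s3"):
    s=load(f)
    for b,c in blobs(s,(105,130,40),(128,255,255),(225,155,262,240))[0]: print(f,[int(i) for i in b],c)
s=load("s3")
for z in(62,68,74,80,86): print("btn face",z,[np.round(proj(s,(x,121,z)),1) for x in(501,513,525)])
for z in(40,50,60,70,80): print("tip y140",z,np.round(proj(s,(514.7,140,z)),1))
print("lamp",np.round(proj(s,(454.8,101.3,41)),1),blobs(s,(0,150,100),(8,255,255),(260,170,300,210))[0])
a=cv2.resize(s["pixels"][135:215,215:300],None,fx=7,fy=7,interpolation=cv2.INTER_CUBIC);cv2.imwrite("pics/c5.png",a)
E
```

```text
side0 [237, 166, 14, 14, 183] [243.6  172.57]
side0 [232, 219, 17, 16, 239] [240.27 226.51]
s2 [237, 168, 14, 12, 82] [244.98 175.66]
s2 [232, 219, 17, 16, 240] [240.35 226.58]
s3 [238, 169, 12, 9, 71] [244.17 174.23]
s3 [232, 219, 17, 17, 239] [240.32 226.57]
btn face 62 [array([250. , 179.4]), array([243.5, 178.7]), array([237. , 178.1])]
btn face 68 [array([250. , 176.5]), array([243.5, 175.9]), array([236.9, 175.2])]
btn face 74 [array([250. , 173.6]), array([243.4, 173. ]), array([236.9, 172.3])]
btn face 80 [array([249.9, 170.6]), array([243.4, 170. ]), array([236.8, 169.4])]
btn face 86 [array([249.9, 167.7]), array([243.3, 167.1]), array([236.7, 166.5])]
tip y140 40 [240.6 194.5]
tip y140 50 [240.5 189.7]
tip y140 60 [240.4 184.9]
tip y140 70 [240.3 180.1]
tip y140 80 [240.1 175.2]
lamp [276.9 186.2] [((np.int32(274), np.int32(185), np.int32(7), np.int32(6), np.int32(30)), array([277.03, 187.93]))]
```

View pics/c5.png

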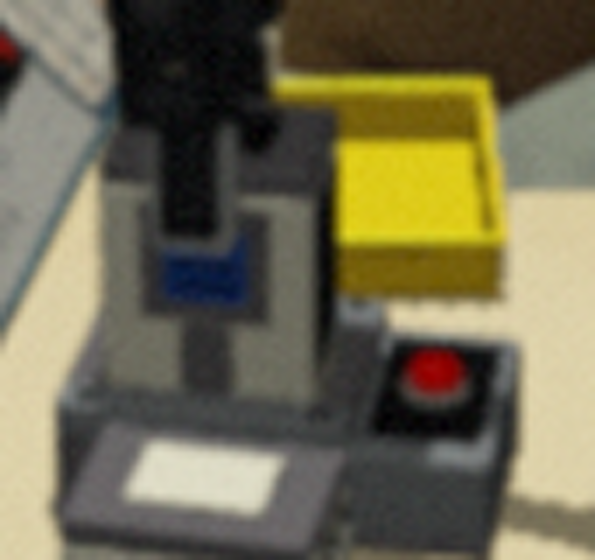

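In the zoom the finger tip ends at crop row 245, so roughly the lower 60% of the blue button stays uncovered. The pads grip only its upper part. I'll open, go 9 mm lower and squeeze again.

Emit:
send_rows([
  {"fingers":0.4,"translation":[0,0,0],"rotation":[0,0,0]},
  {"fingers":0.1,"translation":[0,0,0],"rotation":[0,0,0]},
  {"fingers":0.1,"translation":[0,0,0],"rotation":[0,0,0]},
  {"fingers":0.1,"translation":[0,0,0],"rotation":[0,0,0]},
  {"fingers":0.1,"translation":[-0.01,0,-0.08],"rotation":[0,0,0]},
  {"fingers":0.1,"translation":[-0.01,0,-0.18],"rotation":[0,0,0]},
  {"fingers":0.1,"translation":[-0.01,0,-0.18],"rotation":[0,0,0]},
])

```text
clock: 4.6
eef_pos: [511.7, 101.4, 42.0]
tool_rot: [-0.001, -3.14, -0.0]
ft_force: [0.7, 0.7, -0.7]
gripper_width: 76.6
```

Emit:
send_rows([
  {"fingers":0.3,"translation":[0,0,0],"rotation":[0,0,0]},
  {"fingers":0.5,"translation":[0,0,0],"rotation":[0,0,0]},
  {"fingers":0.7,"translation":[0,0,0],"rotation":[0,0,0]},
  {"fingers":0.8,"translation":[0,0,0],"rotation":[0,0,0]},
  {"fingers":0.8,"translation":[0,0,0],"rotation":[0,0,0]},
  {"fingers":0.8,"translation":[0,0,0],"rotation":[0,0,0]},
  {"fingers":0.8,"translation":[0,0,0],"rotation":[0,0,0]},
  {"fingers":0.8,"translation":[0,0,0],"rotation":[0,0,0]},
], force=50)

```text
clock: 5.4
eef_pos: [513.7, 101.4, 44.1]
tool_rot: [0.001, 3.139, 0.0]
ft_force: [0.1, 0.7, 5.7]
gripper_width: 39.7
```

```bash
python3 - <<'E'
from h import *
s=snap("side","s4")
for b,c in blobs(s,(105,130,40),(128,255,255),(225,155,262,200))[0]: print([int(i) for i in b],c)
st=status.state();print(st["eef_pos"],st["ft_force"],st["ft_torque"],st["gripper_width"])
E
```

```text
[240, 174, 11, 5, 19] [245.95 176.47]
[513.748668   101.42163365  44.14353328] [0.88927713 0.97146244 6.07687458] [ 0.13093218 -0.00325988  0.00211231] 39.569650697692616
```

Emit:
send_rows([
  {"fingers":0.8,"translation":[0,0,0.03],"rotation":[0,0,0]},
  {"fingers":0.8,"translation":[0,0,0.08],"rotation":[0,0,0]},
  {"fingers":0.8,"translation":[0,0,0.14],"rotation":[0,0,0]},
  {"fingers":0.8,"translation":[0,0,0.2],"rotation":[0,0,0]},
  {"fingers":0.8,"translation":[0,0,0.24],"rotation":[0,0,0]},
  {"fingers":0.8,"translation":[0,0,0.24],"rotation":[0,0,0]},
])

```text
clock: 6.05
eef_pos: [512.5, 101.4, 55.4]
tool_rot: [-0.001, -3.141, 0.0]
ft_force: [1.2, 0.0, -1.8]
gripper_width: 39.6
```

```bash
python3 - <<'E'
from h import *
s=snap("side","s5")
st=status.state();print(st["eef_pos"],st["ft_force"],st["ft_torque"],st["gripper_width"])
a=cv2.resize(s["pixels"][135:235,205:310],None,fx=4,fy=4,interpolation=cv2.INTER_CUBIC)
b=cv2.resize(load("s4")["pixels"][135:235,205:310],None,fx=4,fy=4,interpolation=cv2.INTER_CUBIC);cv2.imwrite("pics/c6.png",np.hstack([b,a])[:, :800])
E
```

```text
[512.46097859 101.43384159  55.30891281] [ 0.33036983 -0.54002662 -2.15378352] [-0.04648032 -0.21696346 -0.00771582] 38.96757025513112
```

View pics/c6.png

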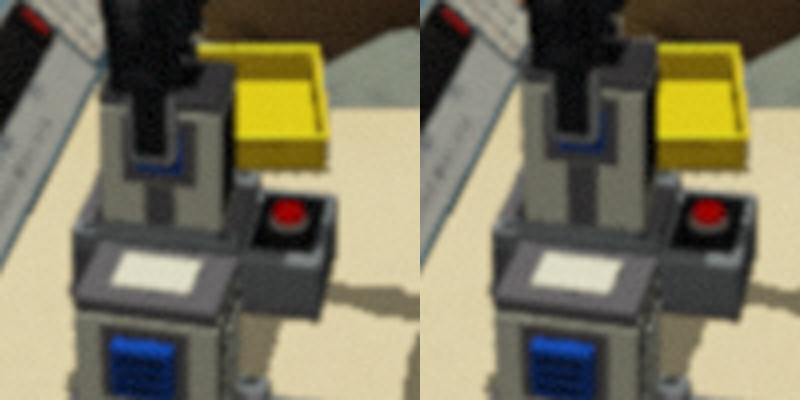

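The cassette rose with the gripper: in the right-hand panel the lid and body sit higher while the dock has not moved, and the wrist force is about −2.2 N, its weight. I'll lift it clear, then carry it to the tray.

Emit:
send_rows([
  {"fingers":0.8,"translation":[0,0,0.1],"rotation":[0,0,0]},
  {"fingers":0.8,"translation":[0,0,0.25],"rotation":[0,0,0]},
  {"fingers":0.8,"translation":[0,0,0.45],"rotation":[0,0,0]},
  {"fingers":0.8,"translation":[0,0,0.65],"rotation":[0,0,0]},
  {"fingers":0.8,"translation":[0,0,0.85],"rotation":[0,0,0]},
  {"fingers":0.8,"translation":[0,0,1.0],"rotation":[0,0,0]},
  {"fingers":0.8,"translation":[0,0,1.1],"rotation":[0,0,0]},
  {"fingers":0.8,"translation":[0,0,1.1],"rotation":[0,0,0]},
])

```text
clock: 6.9
eef_pos: [513.1, 101.4, 111.0]
tool_rot: [0.001, 3.14, -0.0]
ft_force: [0.8, -0.3, -3.2]
gripper_width: 39.5
```

Emit:
send_rows([
  {"fingers":0.8,"translation":[0,-0.1,0],"rotation":[0,0,0]},
  {"fingers":0.8,"translation":[0,-0.4,0],"rotation":[0,0,0]},
  {"fingers":0.8,"translation":[0,-0.9,0],"rotation":[0,0,0]},
  {"fingers":0.8,"translation":[0.02,-1.4,0],"rotation":[0,0,0]},
  {"fingers":0.8,"translation":[0.03,-1.9,0],"rotation":[0,0,0]},
  {"fingers":0.8,"translation":[0.03,-2.4,0],"rotation":[0,0,0]},
  {"fingers":0.8,"translation":[0.03,-2.7,0],"rotation":[0,0,0]},
  {"fingers":0.8,"translation":[0.03,-2.8,0],"rotation":[0,0,0]},
])

```text
clock: 7.7
eef_pos: [513.8, -40.5, 109.8]
tool_rot: [-0.005, -3.141, 0.0]
ft_force: [-1.1, 0.4, -3.2]
gripper_width: 38.8
```

Emit:
send_rows([
  {"fingers":0.8,"translation":[0,0,0],"rotation":[0,0,0]},
  {"fingers":0.8,"translation":[0,0,0],"rotation":[0,0,0]},
])

```text
clock: 7.9
eef_pos: [513.9, -37.9, 109.9]
tool_rot: [-0.001, -3.141, -0.001]
ft_force: [-0.2, -0.3, -3.0]
gripper_width: 39.3
```

```bash
python3 - <<'E'
from h import *
s=snap("side","s6");w=snap("wrist","w6");t=snap("top","t6")
st=status.state();print(st["eef_pos"],st["tool_rot"],st["ft_force"],st["ft_torque"],st["gripper_width"])
a=cv2.resize(s["pixels"][60:260,170:370],None,fx=2,fy=2,interpolation=cv2.INTER_CUBIC)
b=cv2.resize(w["pixels"][40:354,130:400],(344,400));cv2.imwrite("pics/c7.png",np.hstack([a,b]))
E
```

```text
[514.00983674 -37.72062869 110.03870153] [ 7.73143325e-04 -3.14142302e+00 -3.95373252e-04] [-0.00332263  0.2136005  -2.86182046] [ 0.02199967  0.01537131 -0.03223881] 39.39685169344428
```

View pics/c7.png

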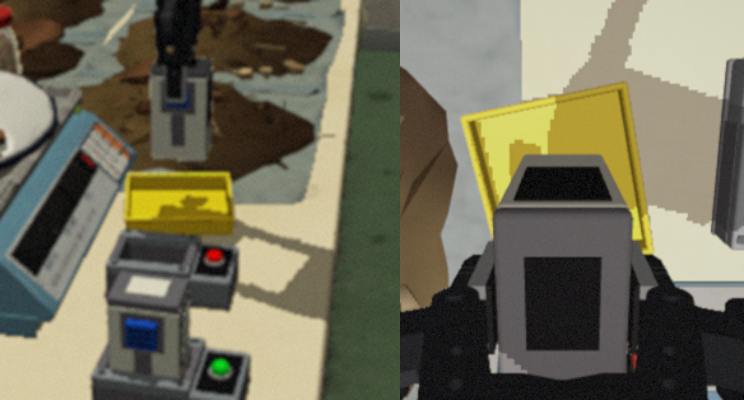

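The cassette hangs upright over the tray, and the red dock is empty. In the wrist half the tray lies under and ahead of it, spanning x 465–650. Lowering now.

Emit:
send_rows([
  {"fingers":0.8,"translation":[0,0,-0.15],"rotation":[0,0,0]},
  {"fingers":0.8,"translation":[0,0,-0.45],"rotation":[0,0,0]},
  {"fingers":0.8,"translation":[0,0,-0.75],"rotation":[0,0,0]},
  {"fingers":0.8,"translation":[0,0,-1.0],"rotation":[0,0,0]},
  {"fingers":0.8,"translation":[0,0,-1.18],"rotation":[0,0,0]},
  {"fingers":0.8,"translation":[0,0,-1.26],"rotation":[0,0,0]},
  {"fingers":0.8,"translation":[0,0,-1.29],"rotation":[0,0,0]},
  {"fingers":0.8,"translation":[0,0,-1.3],"rotation":[0,0,0]},
])

```text
clock: 8.85
eef_pos: [514.5, -38.7, 45.4]
tool_rot: [0.001, 3.141, -0.0]
ft_force: [-0.2, -0.0, -2.9]
gripper_width: 39.5
```

Emit:
send_rows([
  {"fingers":0.8,"translation":[0,0,-0.01],"rotation":[0,0,0]},
  {"fingers":0.8,"translation":[0,0,-0.03],"rotation":[0,0,0]},
  {"fingers":0.8,"translation":[0,0,-0.05],"rotation":[0,0,0]},
  {"fingers":0.8,"translation":[0,0,-0.06],"rotation":[0,0,0]},
  {"fingers":0.8,"translation":[0,0,-0.06],"rotation":[0,0,0]},
])

```text
clock: 9.35
eef_pos: [514.0, -38.6, 42.0]
tool_rot: [-0.001, -3.141, -0.0]
ft_force: [-1.2, 0.8, -4.0]
gripper_width: 39.3
```

Not yet in contact, so I'll keep going gently.

Emit:
send_rows([
  {"fingers":0.8,"translation":[0,0,-0.01],"rotation":[0,0,0]},
  {"fingers":0.8,"translation":[0,0,-0.02],"rotation":[0,0,0]},
  {"fingers":0.8,"translation":[0,0,-0.02],"rotation":[0,0,0]},
  {"fingers":0.8,"translation":[0,0,-0.02],"rotation":[0,0,0]},
])

```text
clock: 9.75
eef_pos: [514.2, -38.6, 41.2]
tool_rot: [0.001, 3.141, -0.0]
ft_force: [-1.6, -1.1, -2.9]
gripper_width: 39.3
```

Emit:
send_rows([
  {"fingers":0.8,"translation":[0,0,-0.01],"rotation":[0,0,0]},
  {"fingers":0.8,"translation":[0,0,-0.02],"rotation":[0,0,0]},
  {"fingers":0.8,"translation":[0,0,-0.02],"rotation":[0,0,0]},
  {"fingers":0.8,"translation":[0,0,-0.02],"rotation":[0,0,0]},
])

```text
clock: 10.15
eef_pos: [514.3, -38.6, 41.2]
tool_rot: [0.001, 3.142, -0.0]
ft_force: [-2.7, 0.2, 6.5]
gripper_width: 39.9
```

The cassette touched the tray floor at z 41.2, as predicted. I'll release slowly.

Emit:
send_rows([
  {"fingers":0.45,"translation":[0,0,0],"rotation":[0,0,0]},
  {"fingers":0.35,"translation":[0,0,0],"rotation":[0,0,0]},
  {"fingers":0.2,"translation":[0,0,0],"rotation":[0,0,0]},
  {"fingers":0,"translation":[0,0,0],"rotation":[0,0,0]},
  {"fingers":0,"translation":[0,0,0],"rotation":[0,0,0]},
  {"fingers":0,"translation":[0,0,0],"rotation":[0,0,0]},
], force=20)

```text
clock: 10.75
eef_pos: [514.2, -38.6, 40.2]
tool_rot: [0.001, 3.141, -0.0]
ft_force: [0.5, -0.2, -0.4]
gripper_width: 85.4
```

Emit:
send_rows([
  {"fingers":0,"translation":[0,0,0.2],"rotation":[0,0,0]},
  {"fingers":0,"translation":[0,0,0.6],"rotation":[0,0,0]},
  {"fingers":0,"translation":[0,0,1.1],"rotation":[0,0,0]},
  {"fingers":0,"translation":[0,0,1.6],"rotation":[0,0,0]},
  {"fingers":0,"translation":[0,0,2.1],"rotation":[0,0,0]},
  {"fingers":0,"translation":[0,0,2.6],"rotation":[0,0,0]},
  {"fingers":0,"translation":[0,0,3.0],"rotation":[0,0,0]},
  {"fingers":0,"translation":[0,0,3.0],"rotation":[0,0,0]},
])

```text
clock: 11.55
eef_pos: [516.3, -39.3, 194.3]
tool_rot: [0.001, 3.134, -0.004]
ft_force: [1.1, -0.4, -0.1]
gripper_width: 85.4
```

Emit:
send_rows([
  {"fingers":0,"translation":[-0.3,0,0],"rotation":[0,0,0]},
  {"fingers":0,"translation":[-0.7,0,0],"rotation":[0,0,0]},
  {"fingers":0,"translation":[-1.0,0,0],"rotation":[0,0,0]},
  {"fingers":0,"translation":[-1.0,0,0],"rotation":[0,0,0]},
])

```text
clock: 11.95
eef_pos: [462.4, -38.2, 189.1]
tool_rot: [-0.002, -3.14, -0.001]
ft_force: [0.6, 0.6, -0.0]
gripper_width: 85.4
```

```bash
python3 - <<'E'
from h import *
s=snap("side","s8");w=snap("wrist","w8")
st=status.state();print(st["clock"],st["eef_pos"],st["ft_force"],st["gripper_width"])
a=cv2.resize(s["pixels"][80:280,170:370],None,fx=2,fy=2,interpolation=cv2.INTER_CUBIC)
b=cv2.resize(w["pixels"][0:384,60:452],(400,392));b=cv2.copyMakeBorder(b,0,8,0,0,cv2.BORDER_CONSTANT);cv2.imwrite("pics/c8.png",np.hstack([a,b]))
E
```

```text
12.05 [464.07454015 -38.56165852 189.71398742] [ 0.53787861 -0.56374256 -0.28887008] 85.50188466210511
```

View pics/c8.png

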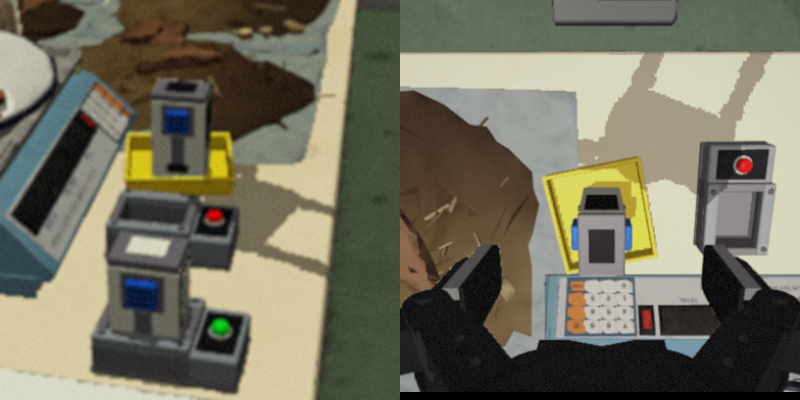

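The cassette stands upright in the tray with its buttons sprung out. The red dock is empty, and the full cassette is still in its green dock. One numeric check, then I hand in.

```bash
python3 - <<'E'
from h import *
s=load("w8")
for b,c in blobs(s,(105,120,50),(130,255,255),(215,190,310,270))[0]: print("btn",ray(s,*c,71).round(1))
_,k=blobs(s,(22,130,50),(35,255,255),(190,140,330,290))
c=cv2.convexHull(np.vstack(cv2.findContours(k,cv2.RETR_EXTERNAL,cv2.CHAIN_APPROX_NONE)[0]))
print("tray",cv2.minAreaRect(np.array([ray(s,*p[0],22)[:2] for p in c],np.float32)))
for f in("side0","s8"): print("full btn",[(c) for b,c in blobs(load(f),(105,130,40),(128,255,255),(225,210,262,240))[0]])
from station import hand_in
print(hand_in())
E
```

```text
btn [513.6 -62.2  71. ]
btn [514. -13.  71.]
tray ((513.4796142578125, -37.53505325317383), (113.81608581542969, 101.9649658203125), 11.647337913513184)
full btn [array([240.27, 226.51])]
full btn [array([240.33, 226.54])]
the job is handed in; nothing more can be done
None
```

The empty cassette is standing upright on the floor of the yellow tray, released, and I handed the job in at about 12 s on the robot's clock.

**What I did:** I squeezed both blue buttons, lifted the cassette straight out of the red-lamp dock, carried it to the tray and lowered it until it touched. Then I let go slowly and moved the gripper clear. My first squeeze caught only the upper part of the buttons, so I opened and gripped again 9 mm lower before lifting.

**Last checks:**
- **Placement:** the cassette's centre is at about (514, −38) mm and the tray's at about (513, −38) mm. The buttons have sprung back out.
- **Full cassette:** its button in the side view is within 0.1 pixel of where it started, so it has not moved from the green-lamp dock.
- **Gripper:** it was open and touching nothing, with forces under 1 N.

**Readings that disagreed:** the gripper showed about 39.5 mm when closed on the buttons, although 42 mm was expected. The side camera also placed some heights a few mm off. Neither affected the lift or the placing.

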